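Make up the soldering and doming kits on their shadow boards

TASK

Make up the two kits for the next class from the row of things in front of the boards: on the blue board the soldering kit (the fire brick and the flux jar), on the red board the doming kit (the brass doming block, the doming punch and the puck of beeswax). Set each thing upright or flat as it is now, centred on its own dark outline and squared up with it, and let go of it; leave the flat tin and the plain steel block where they are.

Things in the scene. Friction and masses are not known exactly. Their poses are not given: they have to be found in the camera images.
- blue_board: Soldering kit: blue flat painted board 100 (own x) x 210 (own y) x 5 mm, fixed on the bench (bench top z = 0). Origin: centre of its underside. Near-black painted outlines, no depth, at own (x, y): rectangle 61 (x) by 81 (y) mm for the fire brick at (0, +50) mm; disc 58 mm across for the flux jar at (0, -55) mm.
- red_board: Doming kit: red flat painted board 100 (own x) x 210 (own y) x 5 mm, fixed on the bench (bench top z = 0). Origin: centre of its underside. Near-black painted outlines, no depth, at own (x, y): 54 mm square for the brass block at (0, +65) mm; bar 71 (x) by 14 (y) mm for the punch at (0, 0); disc 50 mm across for the wax at (0, -65) mm.
- fire_brick_c (a point): Centre (half-way up) of the fire brick: a cream-brown scorched block 77 mm (own x) by 57 mm (own y) by 30 mm high (own z, up). Loose, 0.16 kg. Grasp it across its 57 mm side.
- flux_jar_c (a point): Centre (half-way up) of the flux jar: a round white and green screw jar with a dark green cap, 53 mm in diameter, 54 mm high, standing upright (own z up); turns do not matter. Loose, 0.16 kg.
- doming_block_c (a point): Centre (half-way up) of the brass doming block: a yellow brass cube of 50 mm with round hollows in its faces, standing with own z up. Loose, 0.52 kg. Either pair of upright faces may be grasped; its quarter turns do not matter.
- punch_c (a point): Centre of the doming punch: a plain steel rod with a ball at one end, 69 mm long (along own y), lying on its side with own z up; shank 10 mm wide (along own x) and 12 mm high (this point is 6 mm up); it does not roll. Loose, 0.06 kg. Grasp it across the shank; it may lie either way round on its outline.
- wax_puck_c (a point): Centre (half-way up) of the puck of beeswax: a plain honey-yellow round disc, 45 mm in diameter, 17 mm high, lying flat (own z up); turns do not matter. Loose, 0.045 kg.
- flat_tin_c (a point): Centre of a flat round tin, 64 mm in diameter, 23 mm high, cream with an orange-red lid. It belongs to no kit: leave it alone.
- steel_block_c (a point): Centre of a plain grey steel block, 48 x 62 x 38 mm, behind the boards. It belongs to no kit: leave it alone.
Mind the look-alikes: they are no part of the job. Of the things that look like the part that bears doming_block_c, the largest one is meant.

How it is judged (in metres and radians):
At the end, for the whole second after the job is handed in: All five things released and at rest on their own outlines: centres within 13 mm along each board axis, on the board (height within 6 mm), tilt under 0.15 rad; brick, cube and punch within 0.26 rad of their outlines (half turns, or the cube's quarter turns, ignored) (x of fire_brick_c in the frame of blue_board between -0.013 and 0.013 m and y of fire_brick_c in the frame of blue_board between 0.037 and 0.063 m and z of fire_brick_c in the frame of blue_board between 0.014 and 0.026 m and angle between each of fire_brick_c, flux_jar_c, doming_block_c, punch_c, wax_puck_c's own z axis and vertical below 0.15 rad and linear speed of each of fire_brick, flux_jar, doming_block, punch, wax_puck below 0.02 m/s and x of flux_jar_c in the frame of blue_board between -0.013 and 0.013 m and y of flux_jar_c in the frame of blue_board between -0.068 and -0.042 m and z of flux_jar_c in the frame of blue_board between 0.026 and 0.038 m and x of doming_block_c in the frame of red_board between -0.013 and 0.013 m and y of doming_block_c in the frame of red_board between 0.052 and 0.078 m and z of doming_block_c in the frame of red_board between 0.024 and 0.036 m and x of punch_c in the frame of red_board between -0.013 and 0.013 m and y of punch_c in the frame of red_board between -0.013 and 0.013 m and z of punch_c in the frame of red_board between 0.005 and 0.017 m and x of wax_puck_c in the frame of red_board between -0.013 and 0.013 m and y of wax_puck_c in the frame of red_board between -0.078 and -0.052 m and z of wax_puck_c in the frame of red_board between 0.0075 and 0.0195 m and angle between the x axis of fire_brick_c and the y axis of blue_board, either way round below 0.26 rad and angle between the y axis of punch_c and the x axis of red_board, either way round below 0.26 rad and (angle between the x axis of doming_block_c and the x axis of red_board, either way round below 0.26 rad or angle between the x axis of doming_block_c and the y axis of red_board, either way round below 0.26 rad)); the robot touches nothing.
It fails at once if the flat tin was moved by more than 20 mm (distance of flat_tin_c from where it was at the start of the episode above 0.02 m).
It fails at once if the plain steel block was moved by more than 20 mm (distance of steel_block_c from where it was at the start of the episode above 0.02 m).
It also fails if it takes over 115 s, if anything falls off the work surface, if the arm or the gripper's body presses on something with over 40 N, if the wrist force passes 120 N, or if a joint passes its speed limit or range.

ROBOT

A 6-joint arm with a two-finger parallel gripper is mounted at the origin on a cart in front of the work surface, level with it; the furniture and walls round the work are solid. World frame = base frame: x ahead of the robot, y to its left, z up, the work surface at z = 0. Lengths are in mm, angles in rad, forces in N, time in s.
With the tool pointing down it reaches from about 300 to 750 mm from the base axis. Payload 8.5 kg.
Tool frame: the origin (TCP) lies on the mounting face of the last link; the fingertips stand 173 mm ahead of it and the grasp point (between the pads) lies 155 mm ahead of it; z points along the fingers, y is the line along which they close (so a half turn about z gives the same grasp; the last joint's range is limited). The gripper opens to 85 mm and grips with 20 to 120 N. Pads are 22 mm wide; open, the fingers measure 114 mm over their backs; the gripper's body (76 mm by 85 mm) begins 54 mm behind the grasp point. The pads swing forward as they close: fully open they stand 13 mm farther back than shut.
Start: joints at [-1.4, 0.381, 1.297, -0, 1.464, -0.215], TCP at [206.958, -509.559, 404.722] pointing down, gripper open.
Joint ranges: [-3.11, 3.11], [-0.89, 2.33], [0.22, 2.48], [-1.42, 4.56], [0.17, 2.85], [-2.88, 2.88]. Speed limits (rad/s): [2.39, 2.39, 3.14, 3.14, 3.14, 3.14].

INTERFACE

Orientations are given as a unit quaternion [x, y, z, w].
In Python, from workcell import bot gives the robot as it stands. The module is installed in compiled form; this text tells all that it offers.
- The arm moves only by the shell command python3 -m pendant 'ROWS'. ROWS is JSON, a list of rows, each a list of 3 entries, a list of its own where there are three numbers: the shift along the tool's x, y, z in m, then the turn, a rotation vector about the tool's x, y, z in degrees, then the finger opening in m, from 0 to 0.0854. In form: [[[x, y, z], [wx, wy, wz], gripper], ...]. A call has 1 to 10 rows; each row is the pose to reach, as a shift and turn from the pose commanded when the call began, along the tool's axes at that moment; what a row does not reach only later rows make up. A row lasts 1/12 s, in which the tool goes at most 41.7 mm and 7.16 degrees, less where a joint would pass 70% of its speed; a pose out of reach is approached as far as the arm can. A call with a gripper value outside its range is refused whole. The fingers move at their own pace and stop on an object; the grip force is fixed at half the most. Time passes only in rows, so rows that repeat a pose let the fingers close. It gives the time, the measured TCP pose, the force, the opening and the grip force at its end, in the units of the state.
- bot.observe(): the state, without advancing time (a new reading comes with each control period).
- bot.read_camera(name): name is "scene" or "top"; returns a dict with "image" (384x512x3 uint8, red, green, blue), "fx", "fy", "cx", "cy" (pixels), "distortion" ([k1, k2, p1, p2, k3] as OpenCV has them; the pictures are not rectified), "R" (3x3) and "t" (3): a world point X has camera coordinates R X + t. Camera axes: x right, y down, z forward; pixel columns grow to the right and rows downward; lengths in mm; the calibration is good to about 2 mm. A picture is of the moment at which its call begins. There is no depth.
- bot.job_done(): hands the job in; it is judged then, once.
The state is a dict: "time": time; "joint_pos": joint angles; "joint_vel": joint speeds; "tau": joint torques, N m; "tcp_pos": TCP position; "tool_rot": TCP orientation; "force": force on the tool from outside, world axes, zero at the start; "wrist_torque": the same for the moment, N m; "gripper_width": finger opening in mm; "finger_force": force on a finger pad.
Only numpy, scipy, OpenCV 4.12 (cv2) and the standard library are available. Lean on these libraries where they do the work, as an engineer would, in place of code of your own. Each camera call takes 0.05 s, during which the arm holds its last target. There are 200 camera calls.

## Working session

There is one attempt and no reset: what is moved stays moved. The work goes in short steps, Python scripts to look and compute and a shell command to move; the robot and the scene stay as the last step left them, time stands still between calls to the robot, and variables do not carry over. Pictures are saved under pics/ and viewed, at most 14 in all, crops included, and the job is handed in when it is done.

```bash
mkdir -p pics; python3 - <<'E'
from workcell import bot
import cv2
s=bot.observe(); print(s)
for n in("top","scene"):
    c=bot.read_camera(n); cv2.imwrite(f"pics/{n}0.png",c["image"][...,::-1])
    print(n,{k:(v.tolist() if hasattr(v,'tolist') else v) for k,v in c.items() if k!="image"})
E
```

```text
{'time': 0.0, 'joint_pos': array([-1.40028988e+00,  3.81214469e-01,  1.29823728e+00, -2.22606221e-06,
        1.46356594e+00, -2.15336581e-01]), 'joint_vel': array([-9.28427677e-04,  9.86432368e-04,  1.20916821e-03,  1.29769975e-03,
       -7.50802707e-04,  3.12723889e-05]), 'tau': array([ 2.23270115e-05, -4.48461163e+01, -2.31280088e+01, -1.06595135e-04,
        4.88329242e-03,  1.15988490e-05]), 'tcp_pos': array([ 206.96052369, -509.54041503,  404.10959001]), 'tool_rot': array([ 9.81448019e-01,  1.91727091e-01,  1.48635594e-05, -7.12365232e-04]), 'force': array([-0.56042906,  0.13060636, -0.35856848]), 'wrist_torque': array([ 0.01304475, -0.00388931,  0.02389099]), 'finger_force': 0.0, 'gripper_width': 85.72025564214552}
top {'fx': 450.82206548388496, 'fy': 450.82206548388496, 'cx': 258.98838493281704, 'cy': 190.41262156904494, 'distortion': [-0.15759414521176673, 0.0, 0.0, 0.0, 0.0], 'R': [[0.008712370769973972, -0.9999570962388458, -0.003146470584959539], [-0.9952026341867158, -0.008364224827072846, -0.09747695446034263], [0.09744645454498611, 0.003980631183329137, -0.9952328084784958]], 't': [268.34892460263933, 541.8910436942986, 1312.5734542839193]}
scene {'fx': 365.24683461894773, 'fy': 365.24683461894773, 'cx': 251.58448446659963, 'cy': 194.137128835491, 'distortion': [-0.005231218921426182, 0.0, 0.0, 0.0, 0.0], 'R': [[-0.8203910208522114, -0.5716394079843551, 0.013673336987094144], [-0.34178513312320974, 0.4710633907652811, -0.8131925999765777], [0.4584119279436523, -0.6718092505466209, -0.5818340271924386]], 't': [590.8477531699906, 97.77750466063364, 1077.1274398361345]}
```

View pics/top0.png

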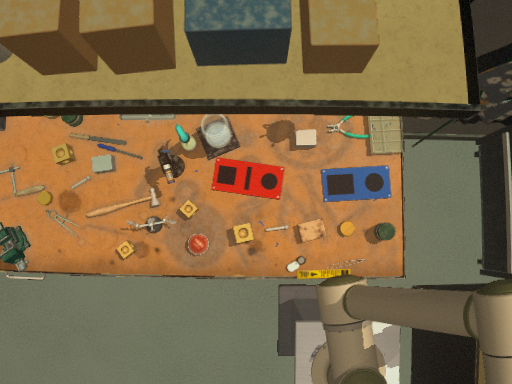

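View pics/scene0.png

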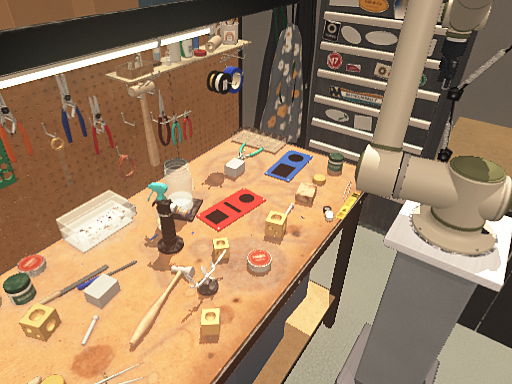

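```bash
cat > h.py <<'E'
import cv2,numpy as np
from workcell import bot
def cam(n="top"):
    c=bot.read_camera(n); c["K"]=np.array([[c["fx"],0,c["cx"]],[0,c["fy"],c["cy"]],[0,0,1]]); c["D"]=np.array(c["distortion"]); c["R"]=np.array(c["R"]);c["t"]=np.array(c["t"]);return c
def w(c,px,z):  # pixels -> world on plane z
    u=cv2.undistortPoints(np.array(px,float).reshape(-1,1,2),c["K"],c["D"]).reshape(-1,2)
    d=np.c_[u,np.ones(len(u))]@c["R"]; o=-c["R"].T@c["t"]
    return (o+d*((z-o[2])/d[:,2])[:,None])[:,:2]
def p(c,X): return cv2.projectPoints(np.array(X,float).reshape(-1,1,3),cv2.Rodrigues(c["R"])[0],c["t"],c["K"],c["D"])[0].reshape(-1,2)
def crop(c,x0,y0,x1,y1,s,name): cv2.imwrite(name,cv2.resize(c["image"][y0:y1,x0:x1,::-1],None,fx=s,fy=s,interpolation=cv2.INTER_CUBIC))
def blob(c,m,z,box,mn=30):
    x0,y0,x1,y1=box; k=np.zeros_like(m); k[y0:y1,x0:x1]=m[y0:y1,x0:x1]
    cs=[a for a in cv2.findContours(k,cv2.RETR_EXTERNAL,cv2.CHAIN_APPROX_NONE)[0] if cv2.contourArea(a)>mn]
    out=[]
    for a in sorted(cs,key=cv2.contourArea)[::-1]:
        P=w(c,a,z).astype(np.float32); (cx,cy),(ww,hh),an=cv2.minAreaRect(P); out.append((round(cx,1),round(cy,1),round(ww,1),round(hh,1),round(an,1)))
    return out
E
python3 - <<'E'
from h import *
c=cam(); crop(c,170,140,410,280,3.3,"pics/c1.png")
print("C",-c["R"].T@c["t"])
hsv=cv2.cvtColor(c["image"],cv2.COLOR_RGB2HSV)
for n,q in dict(cube=(243,233),jar=(385,231),wax=(347,229),brick=(312,231),punch=(275,228),tin=(197,245),blue=(330,172),red=(240,165),table=(330,215)).items(): print(n,hsv[q[1],q[0]],hsv[q[1]-4,q[0]-5],w(c,[q],10).round())
m=lambda lo,hi: cv2.inRange(hsv,lo,hi)
print("blue",blob(c,m((100,120,60),(125,255,255)),5,(310,155,400,210)))
print("red",blob(c,m((0,220,120),(4,255,255))|m((175,200,120),(180,255,255)),5,(200,145,300,210)))
E
```

```text
C [ 409.04780935  267.64503912 1359.98240583]
cube [ 20 166 226] [ 19 166 223] [[413. 320.]]
jar [33 74 96] [39 94 81] [[ 421. -109.]]
wax [ 18 184 217] [ 19 200 226] [[427.   8.]]
brick [ 15 138 224] [ 17 134 227] [[421. 113.]]
punch [ 19  64 220] [ 14 178 203] [[429. 224.]]
tin [  6 166 198] [  6 213 165] [[376. 457.]]
blue [108 140 142] [ 14 147 174] [[599.  58.]]
red [  3 224 216] [  3 223 215] [[618. 331.]]
table [ 14 147 175] [ 14 155 176] [[469.  59.]]
blue [(566.5, -22.2, 96.6, 204.9, 3.3)]
red [(579.7, 308.2, 205.3, 97.4, 82.2)]
```

View pics/c1.png

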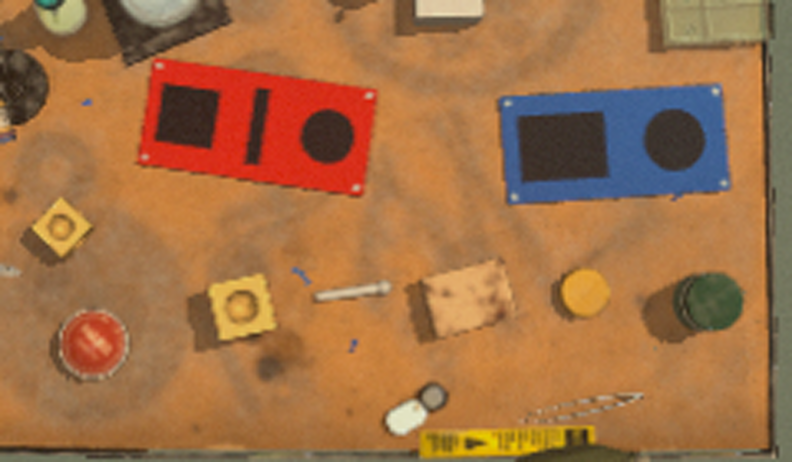

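```bash
python3 - <<'E'
from h import *
c=cam(); im=c["image"]; hsv=cv2.cvtColor(im,cv2.COLOR_RGB2HSV); H,S,V=[hsv[...,i].astype(int) for i in range(3)]
B=lambda b:(b*255).astype(np.uint8)
M=dict(cube=B((H>=17)&(H<28)&(S>110)&(V>185)),jar=B((H>=25)&(H<100)&(V<130)&(S>60)),wax=B((H>=16)&(S>170)&(V>190)),brick=B(((S<135)|(H>=16))&(V>180)),punch=B(((S<110))&(V>150)))
box=dict(cube=(228,218,258,248),jar=(370,218,398,244),wax=(335,218,360,241),brick=(296,215,330,246),punch=(262,221,292,236))
ht=dict(cube=50,jar=54,wax=17,brick=30,punch=8)
ov=im.copy()
for n in M:
    print(n,"top",blob(c,M[n],ht[n],box[n])[:2],"mid",blob(c,M[n],ht[n]/2,box[n])[:1])
    x0,y0,x1,y1=box[n]; s=ov[y0:y1,x0:x1]; s[M[n][y0:y1,x0:x1]>0]=(255,0,255)
print("cubes",[ (blob(c,M["cube"],25,b)[:1]) for b in ((175,195,205,222),(110,238,140,262),(48,140,78,168))])
dark=B(V<75)
for n,b in (("blue",(325,168,392,198)),("red",(214,160,284,194))):
    print(n,blob(c,dark,5,b)); x0,y0,x1,y1=b; s=ov[y0:y1,x0:x1]; s[dark[y0:y1,x0:x1]>0]=(0,255,255)
c["image"]=ov; crop(c,170,140,410,280,3.3,"pics/c2.png")
E
```

```text
cube top [(414.5, 317.9, 48.7, 50.4, 13.1)] mid [(414.6, 318.9, 49.6, 51.3, 13.1)]
jar top [(420.8, -99.6, 48.1, 46.7, 89.9)] mid [(421.1, -107.2, 49.1, 47.7, 89.9)]
wax top [(429.9, 7.5, 35.8, 39.4, 0.2)] mid [(430.0, 5.8, 36.1, 39.7, 0.2)]
brick top [(423.3, 124.5, 53.0, 53.3, 0.3)] mid [(423.5, 122.9, 53.6, 53.9, 0.3)]
punch top [(429.6, 219.5, 9.7, 69.5, 8.0)] mid [(429.6, 219.4, 9.7, 69.7, 8.0)]
cubes [[(483.2, 481.7, 40.5, 37.9, 46.0)], [(361.7, 671.0, 38.1, 45.2, 37.3)], []]
blue [(563.6, 26.7, 59.6, 79.0, 3.8), (570.5, -78.2, 51.9, 53.4, 44.5)]
red [(589.3, 372.8, 50.1, 50.9, 81.7), (570.6, 243.0, 42.7, 42.4, 0.5), (580.8, 308.2, 9.4, 65.6, 82.6)]
```

View pics/c2.png

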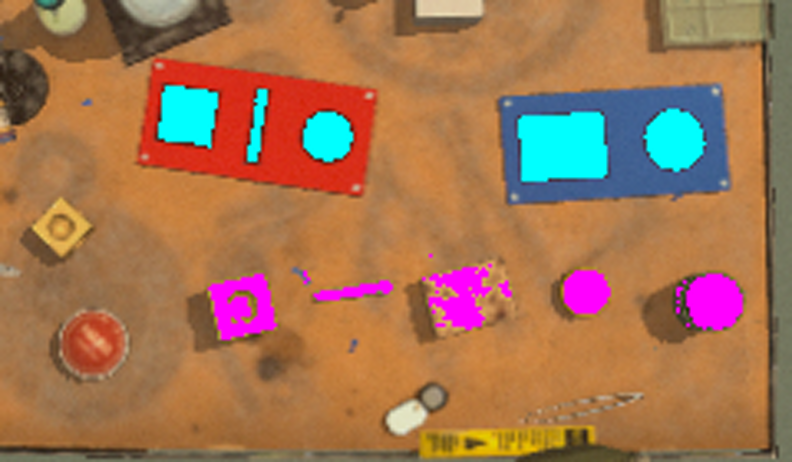

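```bash
cat > plan.py <<'E'
import sys,json,numpy as np
# args: waypoints x,y,z,phi ; first = commanded start
W=[list(map(float,a.split(","))) for a in sys.argv[1:]]
for a,b in zip(W,W[1:]):
    f=np.radians(a[3]); d=np.array(b[:3])-a[:3]
    x=np.array([np.cos(f),np.sin(f),0]); y=np.array([np.sin(f),-np.cos(f),0])
    s=np.array([d@x,d@y,-d[2]])/1000
    print(b,"->",s.round(4).tolist(),[0,0,round(-(b[3]-a[3]),1)],"rows>=",max(np.linalg.norm(s)/.0417,abs(b[3]-a[3])/7.16).round(1))
E
python3 plan.py 206.958,-509.559,404.722,22.1 421,-101.5,290,90 421,-101.5,184,90 421,-101.5,290,90 570.5,-78.2,290,94 570.5,-78.2,191,94 570.5,-78.2,290,94 421.5,115,290,106 421.5,115,178,106 421.5,115,290,106 563.6,26.7,290,94 563.6,26.7,185,94 563.6,26.7,290,94
python3 - <<'E'
from h import *
c=cam(); hsv=cv2.cvtColor(c["image"],cv2.COLOR_RGB2HSV); H,S,V=[hsv[...,i].astype(int) for i in range(3)]
d=cv2.morphologyEx(((S<140)&(V>150)|(V>200)).astype(np.uint8)*255,cv2.MORPH_CLOSE,np.ones((5,5))); d=cv2.morphologyEx(d,cv2.MORPH_OPEN,np.ones((5,5)))
print(blob(c,d,30,(293,210,333,250))); print(w(c,[(386.0,231.2)],54),w(c,[(312.1,230.6)],30),w(c,[(347.2,228.8)],17))
E
```

```text
[421.0, -101.5, 290.0, 90.0] -> [0.3518, -0.2976, 0.1147] [0, 0, -67.9] rows>= 11.4
[421.0, -101.5, 184.0, 90.0] -> [0.0, 0.0, 0.106] [0, 0, -0.0] rows>= 2.5
[421.0, -101.5, 290.0, 90.0] -> [0.0, 0.0, -0.106] [0, 0, -0.0] rows>= 2.5
[570.5, -78.2, 290.0, 94.0] -> [0.0233, 0.1495, -0.0] [0, 0, -4.0] rows>= 3.6
[570.5, -78.2, 191.0, 94.0] -> [0.0, 0.0, 0.099] [0, 0, -0.0] rows>= 2.4
[570.5, -78.2, 290.0, 94.0] -> [0.0, 0.0, -0.099] [0, 0, -0.0] rows>= 2.4
[421.5, 115.0, 290.0, 106.0] -> [0.2031, -0.1352, -0.0] [0, 0, -12.0] rows>= 5.9
[421.5, 115.0, 178.0, 106.0] -> [0.0, 0.0, 0.112] [0, 0, -0.0] rows>= 2.7
[421.5, 115.0, 290.0, 106.0] -> [0.0, 0.0, -0.112] [0, 0, -0.0] rows>= 2.7
[563.6, 26.7, 290.0, 94.0] -> [-0.124, 0.1123, -0.0] [0, 0, 12.0] rows>= 4.0
[563.6, 26.7, 185.0, 94.0] -> [0.0, 0.0, 0.105] [0, 0, -0.0] rows>= 2.5
[563.6, 26.7, 290.0, 94.0] -> [0.0, 0.0, -0.105] [0, 0, -0.0] rows>= 2.5
[(424.8, 116.4, 120.1, 78.3, 31.3), (378.0, 65.3, 20.6, 17.8, 0.0)]
[[420.22273099 -99.51682755]] [[421.56640426 115.37871783]] [[427.50432793   8.42441513]]
```

```bash
python3 -m pendant '[[[0.1759,-0.1488,0.0573],[0,0,-67.9],0.085],[[0.1759,-0.1488,0.0573],[0,0,-67.9],0.085],[[0.1759,-0.1488,0.0573],[0,0,-67.9],0.085],[[0.1759,-0.1488,0.0573],[0,0,-67.9],0.085],[[0.1759,-0.1488,0.0573],[0,0,-67.9],0.085],[[0.1759,-0.1488,0.0573],[0,0,-67.9],0.085],[[0.1759,-0.1488,0.0573],[0,0,-67.9],0.085],[[0.1759,-0.1488,0.0573],[0,0,-67.9],0.085],[[0.1759,-0.1488,0.0573],[0,0,-67.9],0.085],[[0.1759,-0.1488,0.0573],[0,0,-67.9],0.085]]'
python3 -m pendant '[[[0.2055,0.107,0.0574],[0,0,0],0.085],[[0.2055,0.107,0.0574],[0,0,0],0.085],[[0.2055,0.107,0.0574],[0,0,0],0.085],[[0.2055,0.107,0.0574],[0,0,0],0.085],[[0.2055,0.107,0.0574],[0,0,0],0.085],[[0.2055,0.107,0.0574],[0,0,0],0.085],[[0.2055,0.107,0.0574],[0,0,0],0.085],[[0.2055,0.107,0.0574],[0,0,0],0.085],[[0.2055,0.107,0.0574],[0,0,0],0.085],[[0.2055,0.107,0.0574],[0,0,0],0.085]]'
python3 -c "
from h import *
c=cam(); crop(c,290,160,410,280,5,'pics/c3.png')"
```

```text
time: 1.08
tcp_pos: [314.1, -305.3, 347.4]
tool_rot: [0.705, 0.71, -0.0, 0.0]
force: [-1.0, -0.2, -0.9]
gripper_width: 85.2
finger_force: 0.0
time: 1.92
tcp_pos: [420.7, -100.9, 290.3]
tool_rot: [0.708, 0.707, 0.0, 0.0]
force: [0.5, -0.4, 0.2]
gripper_width: 85.0
finger_force: 0.0
```

View pics/c3.png

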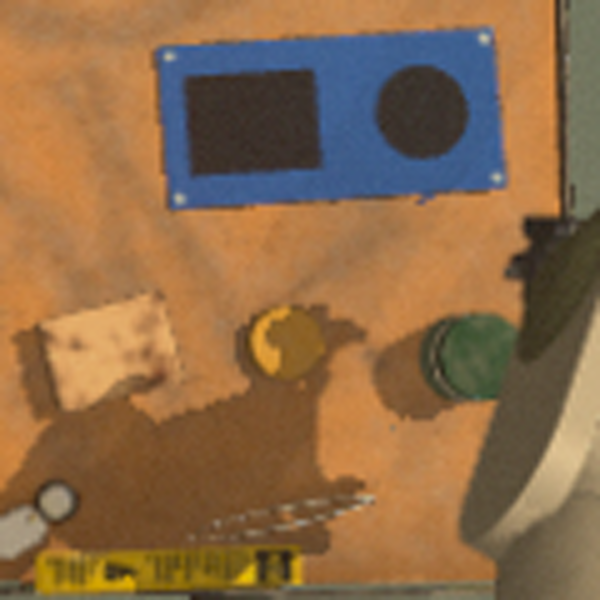

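```bash
python3 -m pendant '[[[0,0,0.04],[0,0,0],0.085],[[0,0,0.08],[0,0,0],0.085],[[0,0,0.095],[0,0,0],0.085],[[0,0,0.106],[0,0,0],0.085],[[0,0,0.106],[0,0,0],0.085],[[0,0,0.106],[0,0,0],0.04],[[0,0,0.106],[0,0,0],0.04],[[0,0,0.106],[0,0,0],0.04],[[0,0,0.106],[0,0,0],0.04],[[0,0,0.106],[0,0,0],0.04]]'
python3 -m pendant '[[[0,0,0],[0,0,0],0.04],[[0,0,0],[0,0,0],0.04],[[0,0,0],[0,0,0],0.04],[[0,0,0],[0,0,0],0.04]]'
```

```text
time: 2.8
tcp_pos: [421.0, -100.3, 185.4]
tool_rot: [0.707, 0.707, 0.0, 0.001]
force: [-3.0, -1.5, 9.0]
gripper_width: 50.8
finger_force: 61.2
time: 3.13
tcp_pos: [421.0, -100.3, 185.4]
tool_rot: [0.707, 0.707, 0.0, 0.001]
force: [-3.0, -0.5, 9.4]
gripper_width: 50.8
finger_force: 61.2
```

```bash
python3 -m pendant '[[[0,0,-0.03],[0,0,0],0.04],[[0,0,-0.07],[0,0,0],0.04],[[0,0,-0.106],[0,0,0],0.04],[[0,0,-0.106],[0,0,0],0.04],[[0.0218,0.1495,-0.106],[0,0,-4],0.04],[[0.0218,0.1495,-0.106],[0,0,-4],0.04],[[0.0218,0.1495,-0.106],[0,0,-4],0.04],[[0.0218,0.1495,-0.106],[0,0,-4],0.04],[[0.0218,0.1495,-0.106],[0,0,-4],0.04],[[0.0218,0.1495,-0.106],[0,0,-4],0.04]]'
python3 -m pendant '[[[0,0,0.04],[0,0,0],0.04],[[0,0,0.07],[0,0,0],0.04],[[0,0,0.09],[0,0,0],0.04],[[0,0,0.095],[0,0,0],0.04],[[0,0,0.099],[0,0,0],0.04],[[0,0,0.099],[0,0,0],0.04],[[0,0,0.099],[0,0,0],0.04],[[0,0,0.099],[0,0,0],0.04]]'
```

```text
time: 3.97
tcp_pos: [570.8, -77.8, 289.2]
tool_rot: [0.682, 0.732, -0.0, -0.0]
force: [-0.2, 0.3, -2.0]
gripper_width: 50.9
finger_force: 63.9
time: 4.63
tcp_pos: [570.6, -78.3, 192.4]
tool_rot: [0.682, 0.731, 0.001, 0.001]
force: [-0.2, -0.2, -1.2]
gripper_width: 50.9
finger_force: 63.9
```

```bash
python3 -m pendant '[[[0,0,0.002],[0,0,0],0.04],[[0,0,0.002],[0,0,0],0.04],[[0,0,0.002],[0,0,0],0.04]]'
python3 -m pendant '[[[0,0,0],[0,0,0],0.085],[[0,0,0],[0,0,0],0.085],[[0,0,0],[0,0,0],0.085],[[0,0,0],[0,0,0],0.085],[[0,0,-0.03],[0,0,0],0.085],[[0,0,-0.07],[0,0,0],0.085],[[0,0,-0.101],[0,0,0],0.085],[[0,0,-0.101],[0,0,0],0.085]]'
python3 -m pendant '[[[0.2031,-0.1352,0],[0,0,-12],0.085],[[0.2031,-0.1352,0],[0,0,-12],0.085],[[0.2031,-0.1352,0],[0,0,-12],0.085],[[0.2031,-0.1352,0],[0,0,-12],0.085],[[0.2031,-0.1352,0],[0,0,-12],0.085],[[0.2031,-0.1352,0],[0,0,-12],0.085],[[0.2031,-0.1352,0],[0,0,-12],0.085],[[0.2031,-0.1352,0],[0,0,-12],0.085],[[0.2031,-0.1352,0],[0,0,-12],0.085]]'
python3 -m pendant '[[[0,0,0.04],[0,0,0],0.085],[[0,0,0.08],[0,0,0],0.085],[[0,0,0.1],[0,0,0],0.085],[[0,0,0.112],[0,0,0],0.085],[[0,0,0.112],[0,0,0],0.085],[[0,0,0.112],[0,0,0],0.045],[[0,0,0.112],[0,0,0],0.045],[[0,0,0.112],[0,0,0],0.045],[[0,0,0.112],[0,0,0],0.045],[[0,0,0.112],[0,0,0],0.045]]'
python3 -c "
from h import *
c=cam(); crop(c,290,160,410,280,5,'pics/c4.png')"
```

```text
time: 4.88
tcp_pos: [570.7, -78.3, 190.5]
tool_rot: [0.682, 0.731, 0.0, 0.001]
force: [-1.7, 0.2, 6.2]
gripper_width: 50.8
finger_force: 64.6
time: 5.55
tcp_pos: [571.2, -78.3, 296.2]
tool_rot: [0.682, 0.731, 0.002, 0.005]
force: [1.1, -0.0, 0.3]
gripper_width: 84.8
finger_force: 0.0
time: 6.3
tcp_pos: [421.8, 114.9, 290.0]
tool_rot: [0.602, 0.799, 0.0, 0.0]
force: [0.2, -0.4, -0.3]
gripper_width: 84.5
finger_force: 0.0
time: 7.13
tcp_pos: [421.8, 114.8, 179.2]
tool_rot: [0.602, 0.799, 0.001, 0.001]
force: [0.8, -2.3, 7.0]
gripper_width: 55.4
finger_force: 64.7
```

View pics/c4.png

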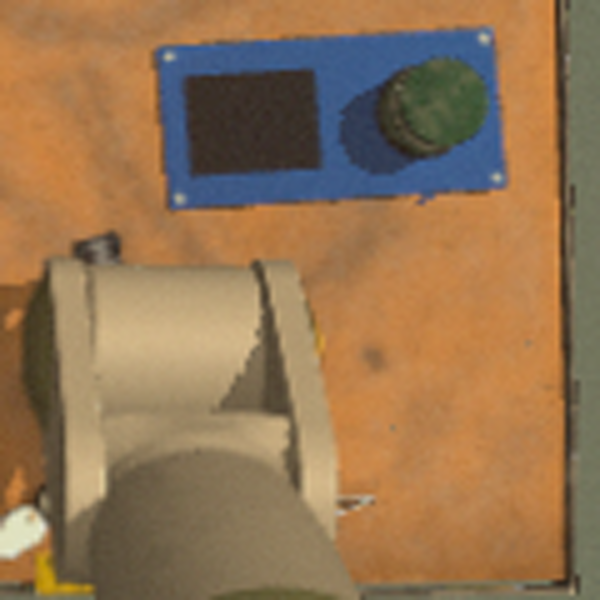

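```bash
python3 -m pendant '[[[0,0,-0.03],[0,0,0],0.045],[[0,0,-0.07],[0,0,0],0.045],[[0,0,-0.112],[0,0,0],0.045],[[0,0,-0.112],[0,0,0],0.045],[[-0.124,0.1123,-0.112],[0,0,12],0.045],[[-0.124,0.1123,-0.112],[0,0,12],0.045],[[-0.124,0.1123,-0.112],[0,0,12],0.045],[[-0.124,0.1123,-0.112],[0,0,12],0.045],[[-0.124,0.1123,-0.112],[0,0,12],0.045],[[-0.124,0.1123,-0.112],[0,0,12],0.045]]'
python3 -m pendant '[[[0,0,0.04],[0,0,0],0.045],[[0,0,0.08],[0,0,0],0.045],[[0,0,0.096],[0,0,0],0.045],[[0,0,0.102],[0,0,0],0.045],[[0,0,0.105],[0,0,0],0.045],[[0,0,0.107],[0,0,0],0.045],[[0,0,0.107],[0,0,0],0.045],[[0,0,0.107],[0,0,0],0.045]]'
python3 plan.py 563.6,26.7,290,94 428.5,8,290,90 428.5,8,177,90 428.5,8,290,90 570.6,243,290,82 570.6,243,182,82 570.6,243,290,82 414.6,318,290,103 414.6,318,180,103 414.6,318,290,103 589.3,372.8,290,82 589.3,372.8,185,82 589.3,372.8,290,82 429.6,219.5,290,98 580.8,308.2,290,172
```

```text
time: 8.02
tcp_pos: [564.4, 25.5, 289.4]
tool_rot: [0.683, 0.731, -0.0, -0.0]
force: [-0.9, -0.1, -1.7]
gripper_width: 55.9
finger_force: 65.4
time: 8.68
tcp_pos: [563.7, 26.9, 184.6]
tool_rot: [0.682, 0.731, 0.001, 0.001]
force: [0.7, 0.1, -1.5]
gripper_width: 55.5
finger_force: 65.4
[428.5, 8.0, 290.0, 90.0] -> [-0.0092, -0.1361, -0.0] [0, 0, 4.0] rows>= 3.3
[428.5, 8.0, 177.0, 90.0] -> [0.0, 0.0, 0.113] [0, 0, -0.0] rows>= 2.7
[428.5, 8.0, 290.0, 90.0] -> [0.0, 0.0, -0.113] [0, 0, -0.0] rows>= 2.7
[570.6, 243.0, 290.0, 82.0] -> [0.235, 0.1421, -0.0] [0, 0, 8.0] rows>= 6.6
[570.6, 243.0, 182.0, 82.0] -> [0.0, 0.0, 0.108] [0, 0, -0.0] rows>= 2.6
[570.6, 243.0, 290.0, 82.0] -> [0.0, 0.0, -0.108] [0, 0, -0.0] rows>= 2.6
[414.6, 318.0, 290.0, 103.0] -> [0.0526, -0.1649, -0.0] [0, 0, -21.0] rows>= 4.2
[414.6, 318.0, 180.0, 103.0] -> [0.0, 0.0, 0.11] [0, 0, -0.0] rows>= 2.6
[414.6, 318.0, 290.0, 103.0] -> [0.0, 0.0, -0.11] [0, 0, -0.0] rows>= 2.6
[589.3, 372.8, 290.0, 82.0] -> [0.0141, 0.1825, -0.0] [0, 0, 21.0] rows>= 4.4
[589.3, 372.8, 185.0, 82.0] -> [0.0, 0.0, 0.105] [0, 0, -0.0] rows>= 2.5
[589.3, 372.8, 290.0, 82.0] -> [0.0, 0.0, -0.105] [0, 0, -0.0] rows>= 2.5
[429.6, 219.5, 290.0, 98.0] -> [-0.174, -0.1368, -0.0] [0, 0, -16.0] rows>= 5.3Traceback (most recent call last):
  File "plan.py", line 8, in <module>
    print(b,"->",s.round(4).tolist(),[0,0,round(-(b[3]-a[3]),1)],"rows>=",max(np.linalg.norm(s)/.0417,abs(b[3]-a[3])/7.16).round(1))
                                                                          ^^^^^^^^^^^^^^^^^^^^^^^^^^^^^^^^^^^^^^^^^^^^^^^^^^^^^^
AttributeError: 'float' object has no attribute 'round'
```

```bash
python3 -m pendant '[[[0,0,0.001],[0,0,0],0.045],[[0,0,0.001],[0,0,0],0.085],[[0,0,0.001],[0,0,0],0.085],[[0,0,0.001],[0,0,0],0.085],[[0,0,0.001],[0,0,0],0.085],[[0,0,-0.03],[0,0,0],0.085],[[0,0,-0.07],[0,0,0],0.085],[[0,0,-0.107],[0,0,0],0.085],[[0,0,-0.107],[0,0,0],0.085]]'
python3 -m pendant '[[[-0.0092,-0.1361,0],[0,0,4],0.085],[[-0.0092,-0.1361,0],[0,0,4],0.085],[[-0.0092,-0.1361,0],[0,0,4],0.085],[[-0.0092,-0.1361,0],[0,0,4],0.085],[[-0.0092,-0.1361,0],[0,0,4],0.085],[[-0.0092,-0.1361,0],[0,0,4],0.085]]'
python3 -m pendant '[[[0,0,0.04],[0,0,0],0.085],[[0,0,0.08],[0,0,0],0.085],[[0,0,0.1],[0,0,0],0.085],[[0,0,0.112],[0,0,0],0.085],[[0,0,0.115],[0,0,0],0.085],[[0,0,0.115],[0,0,0],0.035],[[0,0,0.115],[0,0,0],0.035],[[0,0,0.115],[0,0,0],0.035],[[0,0,0.115],[0,0,0],0.035],[[0,0,0.115],[0,0,0],0.035]]'
python3 -m pendant '[[[0,0,0],[0,0,0],0.035],[[0,0,0],[0,0,0],0.035],[[0,0,0],[0,0,0],0.035]]'
```

```text
time: 9.43
tcp_pos: [564.4, 26.7, 296.9]
tool_rot: [0.682, 0.731, 0.003, 0.005]
force: [1.4, -0.7, 0.2]
gripper_width: 85.3
finger_force: 0.0
time: 9.93
tcp_pos: [428.6, 7.9, 290.4]
tool_rot: [0.707, 0.707, 0.0, 0.001]
force: [0.2, 0.9, 0.0]
gripper_width: 85.0
finger_force: 0.0
time: 10.77
tcp_pos: [428.7, 8.1, 176.3]
tool_rot: [0.707, 0.707, 0.001, 0.001]
force: [-0.1, 1.3, 8.6]
gripper_width: 41.9
finger_force: 59.9
time: 11.02
tcp_pos: [428.7, 8.1, 176.3]
tool_rot: [0.707, 0.707, 0.001, 0.001]
force: [-1.1, 0.2, 7.3]
gripper_width: 42.0
finger_force: 59.9
```

```bash
python3 -m pendant '[[[0,0,-0.03],[0,0,0],0.035],[[0,0,-0.07],[0,0,0],0.035],[[0,0,-0.115],[0,0,0],0.035],[[0.235,0.1421,-0.115],[0,0,8],0.035],[[0.235,0.1421,-0.115],[0,0,8],0.035],[[0.235,0.1421,-0.115],[0,0,8],0.035],[[0.235,0.1421,-0.115],[0,0,8],0.035],[[0.235,0.1421,-0.115],[0,0,8],0.035],[[0.235,0.1421,-0.115],[0,0,8],0.035],[[0.235,0.1421,-0.115],[0,0,8],0.035]]'
python3 -m pendant '[[[0,0,0],[0,0,0],0.035],[[0,0,0.04],[0,0,0],0.035],[[0,0,0.08],[0,0,0],0.035],[[0,0,0.096],[0,0,0],0.035],[[0,0,0.104],[0,0,0],0.035],[[0,0,0.108],[0,0,0],0.035],[[0,0,0.110],[0,0,0],0.035],[[0,0,0.110],[0,0,0],0.035],[[0,0,0.110],[0,0,0],0.035]]'
```

```text
time: 11.85
tcp_pos: [571.1, 246.0, 290.9]
tool_rot: [0.754, 0.657, 0.001, 0.0]
force: [0.1, -0.9, -0.0]
gripper_width: 41.8
finger_force: 61.7
time: 12.6
tcp_pos: [570.8, 243.1, 181.7]
tool_rot: [0.755, 0.656, 0.001, 0.001]
force: [0.4, -0.2, -0.6]
gripper_width: 41.7
finger_force: 61.7
```

```bash
python3 -m pendant '[[[0,0,0.001],[0,0,0],0.035],[[0,0,0.001],[0,0,0],0.085],[[0,0,0.001],[0,0,0],0.085],[[0,0,0.001],[0,0,0],0.085],[[0,0,0.001],[0,0,0],0.085],[[0,0,-0.03],[0,0,0],0.085],[[0,0,-0.07],[0,0,0],0.085],[[0,0,-0.110],[0,0,0],0.085],[[0,0,-0.110],[0,0,0],0.085]]'
python3 -m pendant '[[[0.0526,-0.1649,0],[0,0,-21],0.085],[[0.0526,-0.1649,0],[0,0,-21],0.085],[[0.0526,-0.1649,0],[0,0,-21],0.085],[[0.0526,-0.1649,0],[0,0,-21],0.085],[[0.0526,-0.1649,0],[0,0,-21],0.085],[[0.0526,-0.1649,0],[0,0,-21],0.085],[[0.0526,-0.1649,0],[0,0,-21],0.085],[[0.0526,-0.1649,0],[0,0,-21],0.085]]'
python3 -m pendant '[[[0,0,0.04],[0,0,0],0.085],[[0,0,0.08],[0,0,0],0.085],[[0,0,0.1],[0,0,0],0.085],[[0,0,0.11],[0,0,0],0.085],[[0,0,0.11],[0,0,0],0.085],[[0,0,0.11],[0,0,0],0.04],[[0,0,0.11],[0,0,0],0.04],[[0,0,0.11],[0,0,0],0.04],[[0,0,0.11],[0,0,0],0.04],[[0,0,0.11],[0,0,0],0.04]]'
python3 -m pendant '[[[0,0,0],[0,0,0],0.04],[[0,0,0],[0,0,0],0.04],[[0,0,0],[0,0,0],0.04]]'
```

```text
time: 13.35
tcp_pos: [571.3, 243.4, 298.0]
tool_rot: [0.755, 0.656, 0.006, 0.003]
force: [1.2, -0.3, 0.6]
gripper_width: 84.8
finger_force: 0.0
time: 14.02
tcp_pos: [415.7, 317.7, 290.0]
tool_rot: [0.623, 0.782, 0.0, 0.0]
force: [0.1, -0.4, -0.2]
gripper_width: 84.8
finger_force: 0.0
time: 14.85
tcp_pos: [414.9, 318.2, 181.6]
tool_rot: [0.622, 0.783, 0.001, 0.001]
force: [-0.6, -0.7, 6.7]
gripper_width: 49.4
finger_force: 63.8
time: 15.1
tcp_pos: [414.9, 318.2, 181.6]
tool_rot: [0.622, 0.783, 0.001, 0.001]
force: [0.4, 0.0, 7.1]
gripper_width: 49.5
finger_force: 63.8
```

```bash
python3 -m pendant '[[[0,0,-0.03],[0,0,0],0.04],[[0,0,-0.07],[0,0,0],0.04],[[0,0,-0.11],[0,0,0],0.04],[[0.0141,0.1825,-0.11],[0,0,21],0.04],[[0.0141,0.1825,-0.11],[0,0,21],0.04],[[0.0141,0.1825,-0.11],[0,0,21],0.04],[[0.0141,0.1825,-0.11],[0,0,21],0.04],[[0.0141,0.1825,-0.11],[0,0,21],0.04],[[0.0141,0.1825,-0.11],[0,0,21],0.04],[[0.0141,0.1825,-0.11],[0,0,21],0.04]]'
python3 -m pendant '[[[0,0,0],[0,0,0],0.04],[[0,0,0.04],[0,0,0],0.04],[[0,0,0.08],[0,0,0],0.04],[[0,0,0.094],[0,0,0],0.04],[[0,0,0.1],[0,0,0],0.04],[[0,0,0.103],[0,0,0],0.04],[[0,0,0.105],[0,0,0],0.04],[[0,0,0.105],[0,0,0],0.04],[[0,0,0.105],[0,0,0],0.04]]'
```

```text
time: 15.93
tcp_pos: [589.3, 372.8, 288.7]
tool_rot: [0.755, 0.656, -0.001, -0.0]
force: [-1.2, 0.1, -6.7]
gripper_width: 49.2
finger_force: 66.7
time: 16.68
tcp_pos: [589.3, 373.1, 186.7]
tool_rot: [0.755, 0.656, 0.001, 0.0]
force: [-1.1, 0.1, -1.4]
gripper_width: 49.3
finger_force: 67.1
```

```bash
python3 -m pendant '[[[0,0,0],[0,0,0],0.085],[[0,0,0],[0,0,0],0.085],[[0,0,0],[0,0,0],0.085],[[0,0,0],[0,0,0],0.085],[[0,0,-0.03],[0,0,0],0.085],[[0,0,-0.07],[0,0,0],0.085],[[0,0,-0.105],[0,0,0],0.085],[[0,0,-0.105],[0,0,0],0.085]]'
python3 -m pendant '[[[-0.174,-0.1368,0],[0,0,-16],0.085],[[-0.174,-0.1368,0],[0,0,-16],0.085],[[-0.174,-0.1368,0],[0,0,-16],0.085],[[-0.174,-0.1368,0],[0,0,-16],0.085],[[-0.174,-0.1368,0],[0,0,-16],0.085],[[-0.174,-0.1368,0],[0,0,-16],0.085],[[-0.174,-0.1368,0],[0,0,-16],0.085],[[-0.174,-0.1368,0],[0,0,-16],0.085],[[-0.174,-0.1368,0],[0,0,-16],0.04]]'
python3 -m pendant '[[[0,0,0.04],[0,0,0],0.04],[[0,0,0.08],[0,0,0],0.04],[[0,0,0.1],[0,0,0],0.04],[[0,0,0.112],[0,0,0],0.04],[[0,0,0.115],[0,0,0],0.04],[[0,0,0.115],[0,0,0],0.04],[[0,0,0.115],[0,0,0],0.0],[[0,0,0.115],[0,0,0],0.0],[[0,0,0.115],[0,0,0],0.0],[[0,0,0.115],[0,0,0],0.0]]'
python3 -m pendant '[[[0,0,0],[0,0,0],0],[[0,0,0],[0,0,0],0],[[0,0,0],[0,0,0],0]]'
sed -i 's/max(np.linalg.norm(s)\/.0417,abs(b\[3\]-a\[3\])\/7.16).round(1)/round(max(np.linalg.norm(s)\/.0417,abs(b[3]-a[3])\/7.16),1)/' plan.py
python3 plan.py 429.6,219.5,290,98 580.8,308.2,290,172
```

```text
time: 17.35
tcp_pos: [589.7, 373.2, 298.8]
tool_rot: [0.755, 0.656, 0.007, 0.002]
force: [0.3, 0.4, 1.3]
gripper_width: 85.1
finger_force: 0.0
time: 18.1
tcp_pos: [430.4, 220.1, 290.4]
tool_rot: [0.656, 0.755, 0.001, 0.001]
force: [0.8, 0.0, 0.0]
gripper_width: 75.3
finger_force: 0.0
time: 18.93
tcp_pos: [429.8, 219.8, 176.1]
tool_rot: [0.656, 0.755, 0.001, 0.001]
force: [-0.3, 1.1, 7.1]
gripper_width: 7.3
finger_force: 59.9
time: 19.18
tcp_pos: [429.7, 219.8, 176.1]
tool_rot: [0.656, 0.755, 0.001, 0.001]
force: [-0.1, 2.2, 7.5]
gripper_width: 7.2
finger_force: 59.9
[580.8, 308.2, 290.0, 172.0] -> [0.0668, 0.1621, -0.0] [0, 0, -74.0] rows>= 10.3
```

```bash
python3 -m pendant '[[[0,0,-0.03],[0,0,0],0],[[0,0,-0.07],[0,0,0],0],[[0,0,-0.115],[0,0,0],0],[[0,0,-0.115],[0,0,-34],0],[[0,0,-0.115],[0,0,-34],0],[[0,0,-0.115],[0,0,-34],0],[[0,0,-0.115],[0,0,-34],0],[[0,0,-0.115],[0,0,-34],0],[[0,0,-0.115],[0,0,-34],0]]'
python3 -m pendant '[[[-0.0353,0.1717,0],[0,0,-40],0],[[-0.0353,0.1717,0],[0,0,-40],0],[[-0.0353,0.1717,0],[0,0,-40],0],[[-0.0353,0.1717,0],[0,0,-40],0],[[-0.0353,0.1717,0],[0,0,-40],0],[[-0.0353,0.1717,0],[0,0,-40],0],[[-0.0353,0.1717,0],[0,0,-40],0],[[-0.0353,0.1717,0],[0,0,-40],0],[[-0.0353,0.1717,0],[0,0,-40],0]]'
python3 -c "
from h import *
c=cam('scene'); crop(c,180,130,320,250,5,'pics/c5.png')"
```

```text
time: 19.93
tcp_pos: [429.3, 219.6, 290.4]
tool_rot: [0.405, 0.914, 0.0, 0.0]
force: [-0.1, -0.2, -1.0]
gripper_width: 7.3
finger_force: 59.1
time: 20.68
tcp_pos: [580.3, 308.1, 290.3]
tool_rot: [0.072, 0.997, -0.0, -0.0]
force: [0.1, 0.0, -0.6]
gripper_width: 7.0
finger_force: 59.1
```

View pics/c5.png

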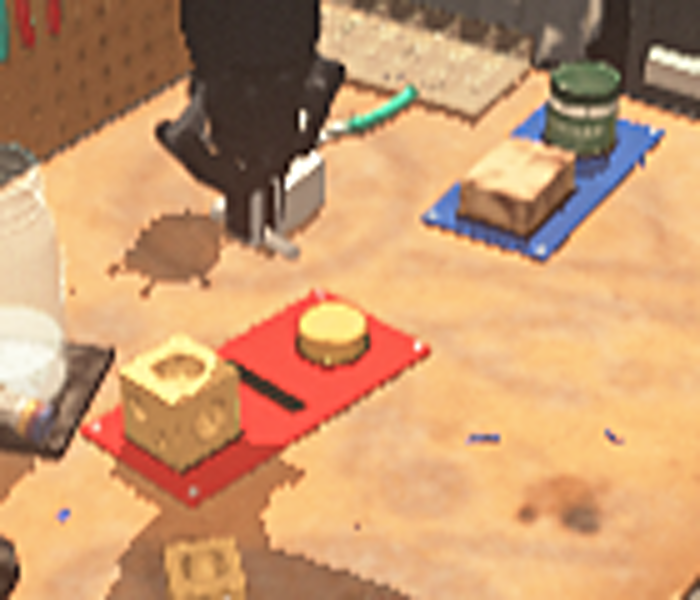

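```bash
python3 -m pendant '[[[0,0,0.04],[0,0,0],0],[[0,0,0.08],[0,0,0],0],[[0,0,0.096],[0,0,0],0],[[0,0,0.104],[0,0,0],0],[[0,0,0.108],[0,0,0],0],[[0,0,0.110],[0,0,0],0],[[0,0,0.110],[0,0,0],0],[[0,0,0.110],[0,0,0],0]]'
python3 -m pendant '[[[0,0,0],[0,0,0],0.022],[[0,0,0],[0,0,0],0.022],[[0,0,0],[0,0,0],0.022],[[0,0,0],[0,0,0],0.022],[[0,0,-0.03],[0,0,0],0.022],[[0,0,-0.07],[0,0,0],0.022],[[0,0,-0.110],[0,0,0],0.022],[[0,0,-0.110],[0,0,0],0.022]]'
python3 -m pendant '[[[-0.04,-0.04,0],[0,0,0],0.022],[[-0.06,-0.08,0],[0,0,0],0.022],[[0.1,-0.08,-0.05],[0,0,0],0.022],[[0.1,-0.08,-0.05],[0,0,0],0.022],[[0.25,-0.08,-0.05],[0,0,0],0.022]]' >/dev/null; python3 -c "
from h import *
s=bot.observe();print(s['tcp_pos'],s['time'])
c=cam(); crop(c,200,120,410,280,3.7,'pics/c6.png')"
```

```text
time: 21.4
tcp_pos: [581.0, 308.4, 181.6]
tool_rot: [0.07, 0.998, 0.001, 0.001]
force: [-0.7, -0.2, -0.5]
gripper_width: 7.1
finger_force: 59.2
time: 22.07
tcp_pos: [581.3, 308.8, 298.6]
tool_rot: [0.07, 0.998, 0.003, 0.007]
force: [0.3, 0.5, 1.8]
gripper_width: 21.9
finger_force: 0.0
[501.22991014 243.41325372 321.25596187] 22.4833
```

View pics/c6.png

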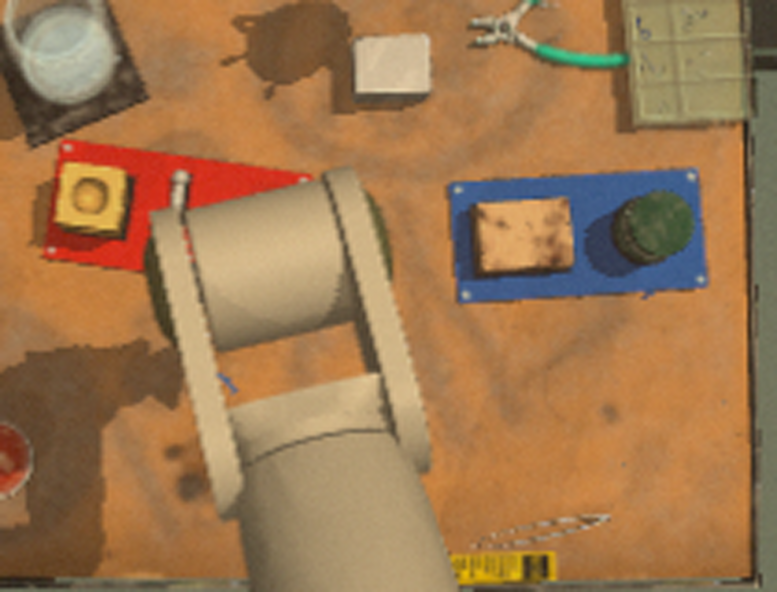

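```bash
python3 -m pendant '[[[0.1,-0.3,0],[0,0,0],0.022],[[0.1,-0.3,0],[0,0,0],0.022],[[0.1,-0.3,0],[0,0,0],0.022],[[0.1,-0.3,0],[0,0,0],0.022],[[0.1,-0.3,0],[0,0,0],0.022],[[0.1,-0.3,0],[0,0,0],0.022],[[0.1,-0.3,0],[0,0,0],0.022],[[0.1,-0.3,0],[0,0,0],0.022],[[0.1,-0.3,0],[0,0,0],0.022],[[0.1,-0.3,0],[0,0,0],0.022]]'; python3 -c "
from h import *
c=cam(); crop(c,200,140,400,210,4,'pics/c7.png')
# predicted outlines (world) of things at their nominal tops, pixel centres vs picture
for n,X in dict(cube=(589.3,372.8,55),punch=(580.8,308.2,13),wax=(570.6,243,22),brick=(563.6,26.7,35),jar=(570.5,-78.2,59)).items(): print(n,((p(c,X)[0]-[200,140])*4).round())
"
```

```text
time: 23.37
tcp_pos: [360.9, -39.5, 320.7]
tool_rot: [0.071, 0.997, 0.0, 0.0]
force: [-0.2, 0.8, 0.2]
gripper_width: 21.9
finger_force: 0.0
cube [100. 129.]
punch [190. 149.]
wax [276. 161.]
brick [568. 171.]
jar [714. 159.]
```

View pics/c7.png

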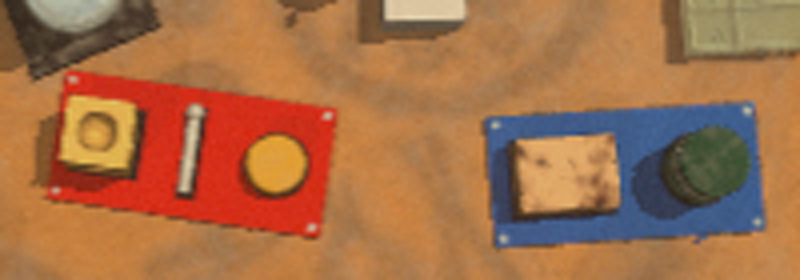

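```bash
python3 -c "
from workcell import bot
print(bot.job_done())"
```

```text
the job is handed in; nothing more can be done
None
```

Both kits are made up and the job is handed in: the last picture shows all five things within about 4 mm of their outline centres, upright and released. I never approached the flat tin or the steel block, and the job took about 23 s of the 115 s.

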